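# Strip a bearing hub on a push-out post

### The arm

A 6-joint arm with a two-finger parallel gripper is mounted at the origin on a cart in front of the work surface, level with it; the furniture and walls round the work are solid. World frame = base frame: x ahead of the robot, y to its left, z up, the work surface at z = 0. Lengths are in mm, angles in rad, forces in N, time in s.
With the tool pointing down it reaches from about 350 to 775 mm from the base axis. Payload 7.3 kg.
Tool frame: the origin (TCP) lies on the centre line of the jaws, within the pads' length; the fingertips stand 17 mm ahead of it and the grasp point (between the pads) lies 2 mm behind it; z points along the fingers, y is the line along which they close (so a half turn about z gives the same grasp; the last joint's range is limited). The gripper opens to 92 mm and grips with 3 to 60 N. Pads are 19 mm wide; open, the fingers measure 130 mm over their backs; the gripper's body (75 mm by 190 mm) begins 47 mm behind the grasp point.
Start: joints at [1.067, 0.342, 1.524, -0, 1.275, -0.146], TCP at [183.848, 491.775, 243.741] pointing down, gripper open.
Joint ranges: [-2.53, 2.53], [-0.77, 2.02], [0.04, 2.7], [-1, 4.14], [0.28, 2.66], [-3.11, 3.11]. Speed limits (rad/s): [2.57, 2.57, 3.14, 3.14, 3.14, 3.14].

### API

Orientations are given as [roll, pitch, yaw] about the fixed x, y, z axes, in that order (R = Rz(yaw) Ry(pitch) Rx(roll)).
In Python, from plant import bot gives the robot as it stands. The module is installed in compiled form; this text tells all that it offers.
- The arm moves only by the shell command python3 -m pendant 'ROWS'. ROWS is JSON, a list of rows, each a list of 3 entries, a list of its own where there are three numbers: the shift along the world's x, y, z as a fraction of full scale, then the turn, a rotation vector about the world's x, y, z as a fraction of full scale, then the opening, from -1 (shut) to 1 (fully open), so that 0 is half open. In form: [[[tx, ty, tz], [rx, ry, rz], claw], ...]. A call has exactly 10 rows; each row shifts and turns the commanded pose from where the row before left it; what a row does not reach is not made up. Full scale, the value 1, is 30 mm for a shift and 0.12 rad for a turn. A row lasts 1/12 s, in which the tool goes at most 41.7 mm and 7.16 degrees, less where a joint would pass 70% of its speed; a pose out of reach is approached as far as the arm can. A call with a number of a shift or a turn outside -1 to 1 is refused whole. A call with a gripper value outside its range is refused whole. The fingers move at their own pace and stop on an object; the grip force is fixed at half the most. Time passes only in rows, so rows that do not move let the fingers close, or fill a call up. It gives the time, the measured TCP pose, the force, the opening and the grip force at its end, in the units of the state.
- bot.get_obs(): the state, without advancing time (a new reading comes with each control period).
- bot.capture(name): name is "scene" or "side" or "wrist"; returns the picture (420x560x3 uint8, blue, green, red); there is no depth.
- bot.camera_params(name): a dict with "fovy" (degrees; the focal length in pixels is half the picture's height over the tangent of half this angle, whatever the lens; pixels are square), "cx", "cy" (the principal point, pixels), "camera_from_world" (4x4, takes a point from world to camera coordinates). Camera axes: x right, y down, z forward; pixel columns grow to the right and rows downward; lengths in mm; the calibration is good to about 2 mm. A picture is of the moment at which its call begins: read the wrist's pose just before it. camera_params takes no time and is no camera call; for the wrist camera it gives the pose at the moment of the call.
- bot.close_job(): hands the job in; it is judged then, once.
The state is a dict: "time": time; "joint_positions": joint angles; "dq": joint speeds; "tau": joint torques, N m; "tool_pos": TCP position; "tcp_rot": TCP orientation; "contact_force": force on the tool from outside, world axes, zero at the start; "moment": the same for the moment, N m; "grip_width": finger opening in mm; "finger_force": force on a finger pad.
Only numpy, scipy, OpenCV 4.12 (cv2) and the standard library are available. Lean on these libraries where they do the work, as an engineer would, in place of code of your own. Each camera call takes 0.05 s, during which the arm holds its last target. There are 200 camera calls.

### The job

Strip the flanged hub for a bearing change, working from the top down: stand the distance sleeve upright in the round steel dish, then lay the seal cover, spigot down, wholly on the cork pad so that its faces are not scratched. Only then lower the hub squarely over the upright post until its flange sits flat on the stand, so that the post pushes the bearing up out of the bore. Lift the raised bearing off and lay it flat in the wash pan, leaving the empty hub seated on the stand and everything released.

Things in the scene. Friction and masses are not known exactly. Their poses are not given: they have to be found in the camera images.
- hub: loose grey flanged hub, 0.3 to 0.6 kg, flange down, the other three parts stacked in it. Origin: centre of underside, z up. Flange 80 mm across, 10 mm thick; barrel 60 mm across, z 10 to 44 mm (top rim): grip it here. Inside: 40 mm through hole up to the shoulder at z = 26, then a 49 mm bore up to the rim, in which the bearing lies on the shoulder, free to slide
- bearing: ball bearing, loose, 0.1 kg, 47 mm across, 14 mm thick, 21 mm hole, steel rings with a black seal between. Origin: centre of underside, z along its axis. At the start it lies in the hub's bore, its origin 26 mm above the hub's, its top 4 mm below the rim, too deep to grip; the post of the stand raises it
- cover: aluminium seal cover, loose, 0.08 kg, ring 20 mm tall with a 42 mm hole. Origin: centre of underside, z up. From below: spigot 46 mm across (z 0 to 3) that fits in the hub's bore, flange 59 mm across (z 3 to 8) that rests on the hub's rim, neck 50 mm across (z 8 to 20 mm: grip it here). At the start its origin is 41 mm above the hub's
- sleeve: steel distance sleeve, loose, 0.09 kg, upright tube 58 mm long and 24 mm across; its lowest 4 mm is a foot 19 mm across that stands in the bearing's hole. Origin: centre of the foot's underside, z up. At the start its origin is 36 mm above the hub's and 33 mm of it stand out of the cover's neck: grip it there
- post_stand: push-out stand, fixed: dark round steel base 104 mm across, 12 mm thick, with a bright upright post 29 mm across, flat top at z = 52 mm. Origin: centre of underside, on the bench. With the hub seated on the base, its rim is at 56 mm and the post holds the bearing with its underside at 52 and its top at 66 mm above the bench, so that its upper 10 mm stand out
- dish: round steel parts dish on a rubber foot, fixed, 118 mm across the rim and 32 mm high, flat floor about 94 mm across at z = 12 mm. Origin: centre of the underside, on the bench
- pad: flat square cork pad on a plywood board, fixed, 110 x 110 mm, top at z = 12 mm. Origin: centre of the underside on the bench, x and y along its sides
- pan: rectangular grey plastic wash pan, fixed, 110 mm along its x and 140 mm along its y, walls 3 mm thick, rim at z = 30 mm, floor at z = 11 mm. Origin: centre of the underside, on the bench

How it is judged (in metres and radians):
On the way, in this order (a step that is already met when the one before it is completed fails the run):
1. the sleeve stands released in the dish, the cover and the bearing still in place on the hub (horizontal distance between sleeve and dish below 0.036 m and z of sleeve in the frame of dish between 0.009 and 0.016 m and angle between sleeve's own z axis and vertical below 0.12 rad and linear speed of sleeve below 0.02 m/s and angular speed of sleeve below 0.3 rad/s and contact force between sleeve and the fingers below 0.05 N and horizontal distance between cover and hub below 0.006 m and z of cover in the frame of hub between 0.036 and 0.046 m and horizontal distance between bearing and hub below 0.004 m and z of bearing in the frame of hub between 0.022 and 0.03 m), for 0.2 s.
2. the cover lies released on the cork pad, the bearing still down in the hub (x of cover in the frame of pad between -0.028 and 0.028 m and y of cover in the frame of pad between -0.028 and 0.028 m and z of cover in the frame of pad between 0.009 and 0.016 m and angle between cover's own z axis and vertical below 0.1 rad and linear speed of cover below 0.02 m/s and angular speed of cover below 0.3 rad/s and contact force between cover and the fingers below 0.05 N and horizontal distance between bearing and hub below 0.004 m and z of bearing in the frame of hub between 0.022 and 0.03 m), for 0.2 s.
3. the hub sits flat on the stand round the post, released, with the bearing raised in it (horizontal distance between hub and post_stand below 0.008 m and z of hub in the frame of post_stand between 0.009 and 0.015 m and angle between hub's own z axis and vertical below 0.06 rad and linear speed of hub below 0.02 m/s and angular speed of hub below 0.3 rad/s and contact force between hub and the fingers below 0.05 N and horizontal distance between bearing and hub below 0.006 m and z of bearing in the frame of hub between 0.036 and 0.046 m), for 0.2 s.
4. the bearing lies released in the wash pan (x of bearing in the frame of pan between -0.03 and 0.03 m and y of bearing in the frame of pan between -0.045 and 0.045 m and z of bearing in the frame of pan between 0.008 and 0.015 m and angle between bearing's own z axis and vertical below 0.1 rad and linear speed of bearing below 0.02 m/s and angular speed of bearing below 0.3 rad/s and contact force between bearing and the fingers below 0.05 N), for 0.2 s.
At the end, for the whole second after the job is handed in: Sleeve upright on the dish's floor (36 mm of centre); cover flat, spigot down, on the cork pad (28 mm of centre along each side); hub flat on the stand round the post; bearing flat in the pan (30 mm of centre along x, 45 mm along y); all released and at rest (all of step 4 and horizontal distance between sleeve and dish below 0.036 m and z of sleeve in the frame of dish between 0.009 and 0.016 m and angle between sleeve's own z axis and vertical below 0.12 rad and linear speed of each of sleeve, cover, hub below 0.02 m/s and angular speed of each of sleeve, cover, hub below 0.3 rad/s and contact force between each of sleeve, cover, hub and the fingers below 0.05 N and x of cover in the frame of pad between -0.028 and 0.028 m and y of cover in the frame of pad between -0.028 and 0.028 m and z of cover in the frame of pad between 0.009 and 0.016 m and angle between cover's own z axis and vertical below 0.1 rad and horizontal distance between hub and post_stand below 0.008 m and z of hub in the frame of post_stand between 0.009 and 0.015 m and angle between hub's own z axis and vertical below 0.06 rad); the robot touches nothing.
It also fails if it takes over 112 s, if anything falls off the work surface, if the arm or the gripper's body presses on something with over 40 N, if the wrist force passes 120 N, or if a joint passes its speed limit or range.

## Working session

There is one attempt and no reset: what is moved stays moved. The work goes in short steps, Python scripts to look and compute and a shell command to move; the robot and the scene stay as the last step left them, time stands still between calls to the robot, and variables do not carry over. Pictures are saved under pics/ and viewed, at most 17 in all, crops included, and the job is handed in when it is done.

```bash
mkdir -p pics
cat > h.py <<'E'
import numpy as np, cv2
from plant import bot
def cam(n):
    p=bot.camera_params(n); im=bot.capture(n); return im,p
def ray(p,u,v):
    f=210/np.tan(np.radians(p["fovy"])/2); T=np.array(p["camera_from_world"])
    R=T[:3,:3]; o=-R.T@T[:3,3]; d=R.T@np.array([(u-p["cx"])/f,(v-p["cy"])/f,1]); return o,d
def onz(p,u,v,z):
    o,d=ray(p,u,v); return o+d*(z-o[2])/d[2]
def proj(p,X):
    f=210/np.tan(np.radians(p["fovy"])/2); T=np.array(p["camera_from_world"])
    c=T[:3,:3]@np.array(X,float)+T[:3,3]; return p["cx"]+f*c[0]/c[2],p["cy"]+f*c[1]/c[2]
E
python3 - <<'E'
from h import *
for n in("scene","side","wrist"):
    im,p=cam(n); cv2.imwrite(f"pics/{n}0.png",im); print(n,p["fovy"],p["cx"],p["cy"],ray(p,280,210))
o=bot.get_obs(); print(o)
E
```

```text
scene 44.19055617181937 275.08909114755744 207.52875407681526 (array([ 141.82272746, -847.38371937,  623.73082481]), array([ 0.39789572,  0.75435025, -0.52225247]))
side 52.598879349554636 280.48953375724153 200.87322331403337 (array([252.12203282, 811.62015271, 481.91252191]), array([ 0.33269916, -0.82639093, -0.45480983]))
wrist 60.006253146794826 277.4352314956611 201.21767737912612 (array([107.26796619, 519.70194968, 384.62283936]), array([ 0.30347871, -0.10716041, -0.94712733]))
{'time': 0.15, 'joint_positions': array([ 1.06701884e+00,  3.42576648e-01,  1.52479385e+00, -3.25393259e-05,
        1.27539974e+00, -1.46026867e-01]), 'dq': array([ 0.00051991, -0.00243288, -0.00311221, -0.00021518, -0.0008448 ,
        0.0007901 ]), 'tau': array([ 1.31333858e-03, -4.31468296e+01, -2.44352031e+01,  7.18146516e-02,
        5.37125696e-02, -1.04388323e-04]), 'tool_pos': array([183.70027529, 491.50752714, 243.19865567]), 'tcp_rot': array([-3.14042308e+00, -1.40560478e-04,  2.78385144e+00]), 'contact_force': array([ 0.01695219, -0.18118878,  0.69763545]), 'moment': array([ 0.02919896,  0.00879262, -0.00923907]), 'finger_force': 0.0, 'grip_width': 92.1345761973}
```

View pics/scene0.png

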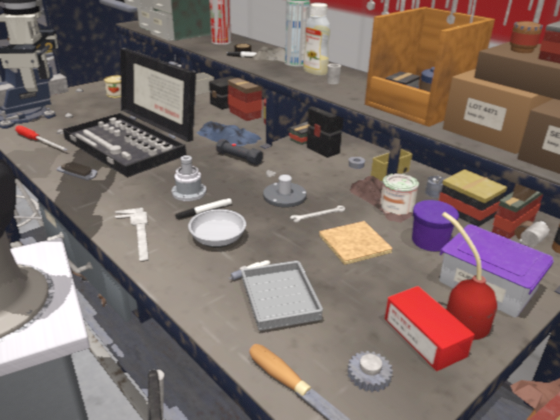

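View pics/side0.png

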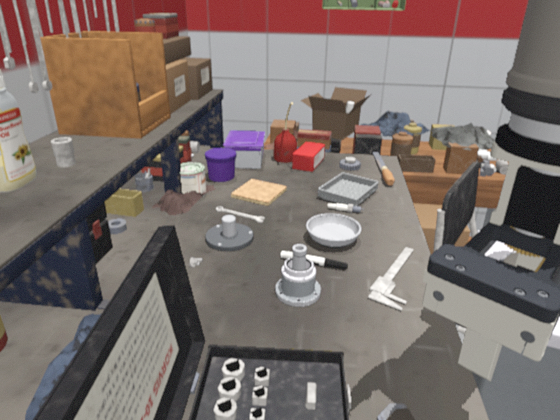

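The scene view shows the hub stack at (188,190) with the sleeve top at (186,158), the stand at (285,192) with the post top at (285,179), the dish at (217,226), the pad at (355,241) and the pan at (281,294). In the side view the sleeve top is at (299,248), the post top at (228,219), the dish at (333,231), the pad at (259,191) and the pan at (349,188).

Run:
```python
from h import *
S={n:(cv2.imread(f"pics/{n}0.png"),bot.camera_params(n)) for n in("scene","side")}
P={"sleeve top":(94,(186,158),(299,248)),"hub flange":(8,(189,191),(298,290)),"post top":(52,(285,179),(228,219)),"stand base":(12,(285,193),(229,237)),"dish rim":(32,(217,224),(333,229)),"pad":(12,(355,241),(259,191)),"pan rim":(30,(281,292),(349,187))}
for k,(z,a,b) in P.items(): print(k,onz(S["scene"][1],*a,z)[:2].round(),onz(S["side"][1],*b,z)[:2].round())
a=S["scene"][0][140:345,160:400]; cv2.imwrite("pics/sc1.png",cv2.resize(a,None,fx=2.9,fy=2.9,interpolation=cv2.INTER_CUBIC))
b=S["side"][0][165:310,190:400]; cv2.imwrite("pics/si1.png",cv2.resize(b,None,fx=3.5,fy=3.5,interpolation=cv2.INTER_CUBIC))
```

```text
sleeve top [453. 219.] [452. 226.]
hub flange [453. 214.] [450. 228.]
post top [652.  97.] [652. 114.]
stand base [654. 100.] [648. 120.]
dish rim [448.  14.] [443.  31.]
pad [ 692. -140.] [ 689. -123.]
pan rim [ 471. -234.] [ 467. -206.]
```

View pics/sc1.png

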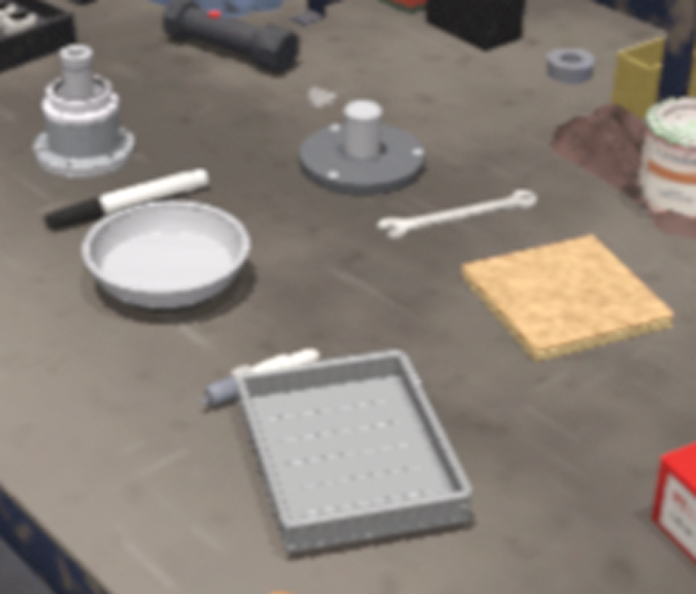

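View pics/si1.png

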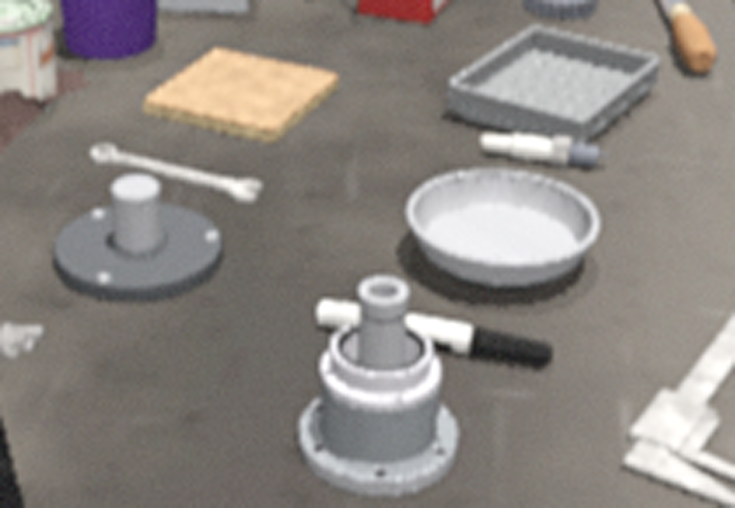

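The cropped views confirm all five things. The two cameras disagree by up to 2–3 cm in y, probably lens distortion away from the centre, so I'll use the average and refine each target with the wrist camera near its picture centre.

```bash
python3 -m pendant '[[[0.89,-0.89,0],[0,0,0],1],[[0.89,-0.89,0],[0,0,0],1],[[0.89,-0.89,0],[0,0,0],1],[[0.89,-0.89,0],[0,0,0],1],[[0.89,-0.89,0],[0,0,0],1],[[0.89,-0.89,0],[0,0,0],1],[[0.89,-0.89,0],[0,0,0],1],[[0.89,-0.89,0],[0,0,0],1],[[0.89,-0.89,0],[0,0,0],1],[[0,0,0],[0,0,0],1]]'
python3 - <<'E'
from h import *
o=bot.get_obs(); im,p=cam("wrist"); cv2.imwrite("pics/w1.png",im); print(o["tool_pos"],o["tcp_rot"],p["camera_from_world"].tolist() if hasattr(p["camera_from_world"],'tolist') else p["camera_from_world"]); print(proj(p,[452,223,94]))
E
```

```text
time: 0.98
tool_pos: [428.2, 247.2, 243.4]
tcp_rot: [-3.141, 0.002, 2.778]
contact_force: [-0.5, -0.7, 0.3]
grip_width: 91.8
finger_force: 0.0
[428.16938812 247.23524801 243.44545303] [-3.14063446e+00  2.30056201e-03  2.77847912e+00] [[0.3548824891109168, 0.9349104289677723, -0.0009532731711062401, -382.3815608071974], [0.8916189105874751, -0.33814243107771047, 0.301123586900234, -336.0122407699203], [0.2812012396936525, -0.10771344443547633, -0.9535846457879875, 297.74041446163636], [0.0, 0.0, 0.0, 1.0]]
(np.float64(261.56509258185815), np.float64(224.47415006664147))
```

View pics/w1.png

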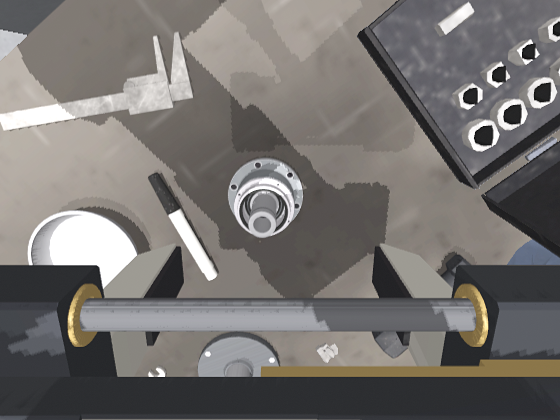

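The wrist view shows the sleeve top at about (263,223) and the hub flange centred near (265,197), both close to the picture centre.

Run:
```python
from h import *
p=bot.camera_params("wrist"); im=cv2.imread("pics/w1.png"); print(bot.get_obs()["tool_pos"])
g=cv2.cvtColor(im,cv2.COLOR_BGR2GRAY); g=cv2.GaussianBlur(g,(3,3),0)
for nm,z,(r0,r1),(x0,y0,x1,y1) in(("sleeve",94,(12,18),(235,195,295,250)),("flange",10,(32,42),(215,145,315,250))):
    c=cv2.HoughCircles(g[y0:y1,x0:x1],cv2.HOUGH_GRADIENT_ALT,1,5,param1=150,param2=0.6,minRadius=r0,maxRadius=r1)
    if c is not None:
        for u,v,r in c[0][:4]: print(nm,u+x0,v+y0,r,onz(p,u+x0,v+y0,z))
print(onz(p,263,223,94),onz(p,265,197,10), proj(p,onz(p,263,223,94)+[12,0,0]))
```

```text
[426.05826033 249.13329035 243.33705433]
sleeve 262.0 224.0 13.876637 [449.26860793 225.6430882   94.        ]
flange 264.0 196.0 37.381836 [448.83933552 224.42151861  10.        ]
[448.72202669 226.77622423  94.        ] [450.26610505 225.01792101  10.        ] (np.float64(268.08528802826106), np.float64(235.1717230711768))
```

```bash
python3 -m pendant '[[[0.9,-0.95,0],[0,0,0],1],[[0,0,-0.7],[0,0,0],1],[[0,0,-0.7],[0,0,0],1],[[0,0,-0.7],[0,0,0],1],[[0,0,-0.7],[0,0,0],1],[[0,0,-0.7],[0,0,0],0.4],[[0,0,0],[0,0,0],0.2],[[0,0,0],[0,0,0],0],[[0,0,0],[0,0,0],0],[[0,0,0],[0,0,0],0]]'
python3 - <<'E'
from h import *
p=bot.camera_params("wrist");print(bot.get_obs()["tool_pos"]); im,_=cam("wrist"); cv2.imwrite("pics/w2.png",im); print(proj(p,[451,223,94]))
import numpy as np; np.save("p2.npy",p,allow_pickle=True)
E
```

```text
time: 1.87
tool_pos: [451.7, 223.6, 140.2]
tcp_rot: [3.14, 0.002, 2.784]
contact_force: [0.3, -0.7, -0.1]
grip_width: 63.3
finger_force: 0.0
[451.73763823 223.61351728 140.17497046]
(np.float64(276.63828643064795), np.float64(239.00481175425531))
```

View pics/w2.png

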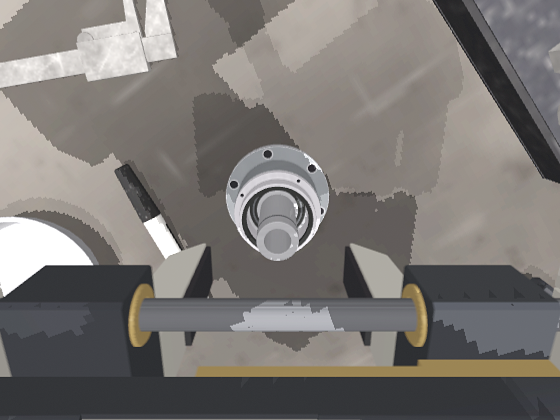

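The sleeve top is at (278,240), within 2 px of the prediction (277,239), so I descend and grip.

```bash
python3 -m pendant '[[[0,0,-0.47],[0,0,0],0],[[0,0,-0.47],[0,0,0],0],[[0,0,-0.47],[0,0,0],0],[[0,0,-0.46],[0,0,0],0],[[0,0,0],[0,0,0],-0.2],[[0,0,0],[0,0,0],-0.4],[[0,0,0],[0,0,0],-0.6],[[0,0,0],[0,0,0],-1],[[0,0,0],[0,0,0],-1],[[0,0,0],[0,0,0],-1]]'; python3 -m pendant '[[[0,0,0],[0,0,0],-1],[[0,0,0],[0,0,0],-1],[[0,0,0.1],[0,0,0],-1],[[0,0,0.2],[0,0,0],-1],[[0,0,0.3],[0,0,0],-1],[[0,0,0.4],[0,0,0],-1],[[0,0,0.6],[0,0,0],-1],[[0,0,0.6],[0,0,0],-1],[[0,0,0.6],[0,0,0],-1],[[0,0,0.2],[0,0,0],-1]]'
```

```text
time: 2.75
tool_pos: [451.9, 223.3, 83.8]
tcp_rot: [3.14, 0.002, 2.784]
contact_force: [0.2, 0.4, 5.8]
grip_width: 23.0
finger_force: 30.0
time: 3.58
tool_pos: [452.2, 223.3, 175.7]
tcp_rot: [3.139, 0.003, 2.784]
contact_force: [0.5, 0.2, -0.6]
grip_width: 23.3
finger_force: 30.0
```

```bash
python3 -m pendant '[[[0,-0.4,0],[0,0,0],-1],[[0,-0.8,0],[0,0,0],-1],[[-0.1,-0.9,0],[0,0,0],-1],[[-0.1,-0.9,0],[0,0,0],-1],[[0,-0.9,0],[0,0,0],-1],[[0,-0.9,0],[0,0,0],-1],[[0,-0.9,0],[0,0,0],-1],[[0,-0.6,0],[0,0,0],-1],[[0,-0.4,0],[0,0,0],-1],[[0,0,0],[0,0,0],-1]]'
python3 - <<'E'
from h import *
p=bot.camera_params("wrist");print(bot.get_obs()["tool_pos"]); im,_=cam("wrist"); cv2.imwrite("pics/w3.png",im); print(proj(p,[446,22,32]),proj(p,[446,22,12]))
E
```

```text
time: 4.42
tool_pos: [444.2, 19.5, 171.7]
tcp_rot: [-3.14, -0.002, 2.781]
contact_force: [0.3, -0.3, -1.0]
grip_width: 23.2
finger_force: 30.0
[444.24845899  19.46220785 171.69640112]
(np.float64(281.9327404373895), np.float64(194.5470696812326)) (np.float64(281.68379466076306), np.float64(188.02503578694692))
```

View pics/w3.png

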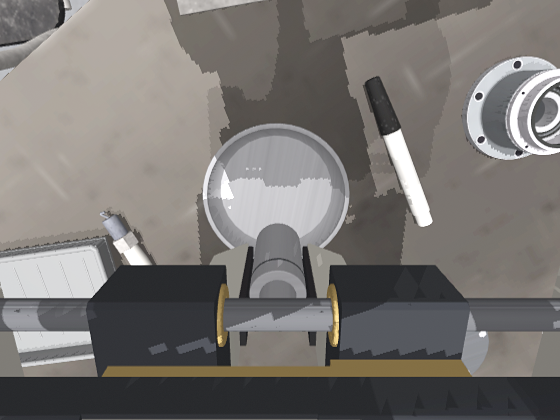

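The dish rim is centred at about (276,197), or about (446,17) in the world, 3 mm from the tool axis. I lower the sleeve.

```bash
python3 -m pendant '[[[0,0,-0.6],[0,0,0],-1],[[0,0,-0.6],[0,0,0],-1],[[0,0,-0.6],[0,0,0],-1],[[0,0,-0.6],[0,0,0],-1],[[0,0,-0.6],[0,0,0],-1],[[0,0,-0.3],[0,0,0],-1],[[0,0,-0.2],[0,0,0],-1],[[0,0,-0.15],[0,0,0],-1],[[0,0,-0.1],[0,0,0],-1],[[0,0,0],[0,0,0],-1]]'; python3 -m pendant '[[[0,0,0],[0,0,0],-1],[[0,0,0],[0,0,0],-1],[[0,0,0],[0,0,0],-1],[[0,0,0],[0,0,0],-1],[[0,0,0],[0,0,0],-1],[[0,0,0],[0,0,0],-1],[[0,0,0],[0,0,0],-1],[[0,0,0],[0,0,0],-1],[[0,0,0],[0,0,0],-1],[[0,0,0],[0,0,0],-1]]'
```

```text
time: 5.3
tool_pos: [445.4, 22.1, 60.2]
tcp_rot: [3.141, 0.001, 2.784]
contact_force: [-0.4, 0.8, -0.5]
grip_width: 23.4
finger_force: 30.0
time: 6.13
tool_pos: [445.1, 22.0, 60.1]
tcp_rot: [3.142, -0.0, 2.784]
contact_force: [-0.6, 0.5, -1.9]
grip_width: 23.5
finger_force: 30.0
```

```bash
python3 -m pendant '[[[0,0,-0.02],[0,0,0],-1],[[0,0,0],[0,0,0],-1],[[0,0,0],[0,0,0],-0.4],[[0,0,0],[0,0,0],-0.3],[[0,0,0],[0,0,0],-0.1],[[0,0,0],[0,0,0],0.1],[[0,0,0],[0,0,0],0.1],[[0,0,0],[0,0,0],0.1],[[0,0,0],[0,0,0],0.1],[[0,0,0],[0,0,0],0.1]]'; python3 -m pendant '[[[0,0,0],[0,0,0],0.1],[[0,0,0.5],[0,0,0],0.1],[[0,0,0.5],[0,0,0],0.1],[[0,0,0.5],[0,0,0],0.1],[[0,0,0.5],[0,0,0],0.1],[[0,0,0.5],[0,0,0],0.1],[[0,0,0.5],[0,0,0],0.1],[[0,0,0.3],[0,0,0],0.1],[[0,0,0],[0,0,0],0.1],[[0,0,0],[0,0,0],0.1]]'
python3 - <<'E'
from h import *
p=bot.camera_params("wrist");print(bot.get_obs()["tool_pos"]); im,_=cam("wrist"); im2,_=cam("side"); cv2.imwrite("pics/w4.png",np.hstack([im,im2])[::,:][:, :]); a=np.hstack([im[100:400,150:450],cv2.resize(im2[190:310,240:400],(400,300))]); cv2.imwrite("pics/c4.png",a)
E
```

```text
time: 6.97
tool_pos: [445.1, 22.0, 59.5]
tcp_rot: [3.142, -0.0, 2.784]
contact_force: [-0.2, 0.1, 0.0]
grip_width: 51.0
finger_force: 0.0
time: 7.8
tool_pos: [445.2, 22.0, 158.5]
tcp_rot: [3.141, 0.001, 2.784]
contact_force: [-0.4, 0.2, -0.4]
grip_width: 50.2
finger_force: 0.0
[445.1726374   21.96102866 158.4865188 ]
```

View pics/c4.png

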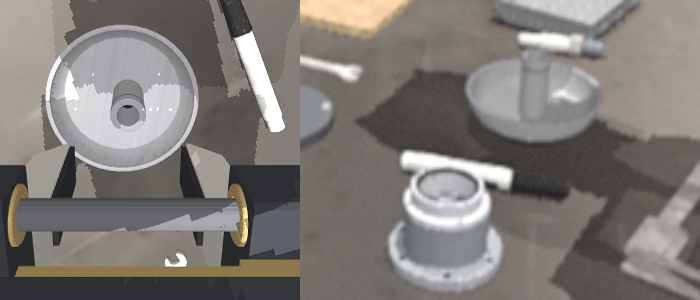

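The sleeve stands upright in the dish and the cover is still on the hub. Next, the cover.

```bash
python3 -m pendant '[[[0.02,0.5,0],[0,0,0],0.6],[[0.05,0.9,0],[0,0,0],0.6],[[0.05,0.9,0],[0,0,0],0.6],[[0.05,0.9,0],[0,0,0],0.6],[[0.05,0.9,0],[0,0,0],0.6],[[0,0.9,0],[0,0,0],0.6],[[0,0.9,0],[0,0,0],0.6],[[0,0.6,0],[0,0,0],0.6],[[0,0.2,0],[0,0,0],0.6],[[0,0,-0.5],[0,0,0],0.6]]'; python3 -m pendant '[[[0,0,-0.6],[0,0,0],0.6],[[0,0,-0.6],[0,0,0],0.6],[[0,0,-0.5],[0,0,0],0.6],[[0,0,-0.4],[0,0,0],0.6],[[0,0,-0.2],[0,0,0],0.6],[[0,0,-0.1],[0,0,0],0.6],[[0,0,0],[0,0,0],0.6],[[0,0,0],[0,0,0],0.6],[[0,0,0],[0,0,0],0.6],[[0,0,0],[0,0,0],0.6]]'
```

```text
time: 8.73
tool_pos: [452.7, 224.6, 144.5]
tcp_rot: [3.139, 0.003, 2.786]
contact_force: [1.1, 0.6, 0.0]
grip_width: 73.5
finger_force: 0.0
time: 9.57
tool_pos: [452.2, 223.1, 72.2]
tcp_rot: [3.141, 0.001, 2.784]
contact_force: [-0.4, -0.6, -0.3]
grip_width: 73.6
finger_force: 0.0
```

```bash
python3 -m pendant '[[[0,0,-0.05],[0,0,0],0.6],[[0,0,-0.06],[0,0,0],0.6],[[0,0,0],[0,0,0],0.4],[[0,0,0],[0,0,0],0.2],[[0,0,0],[0,0,0],0.1],[[0,0,0],[0,0,0],-0.2],[[0,0,0],[0,0,0],-0.5],[[0,0,0],[0,0,0],-0.5],[[0,0,0],[0,0,0],-0.5],[[0,0,0],[0,0,0],-0.5]]'; python3 -m pendant '[[[0,0,0],[0,0,0],-0.5],[[0,0,0.1],[0,0,0],-0.5],[[0,0,0.1],[0,0,0],-0.5],[[0,0,0.1],[0,0,0],-0.5],[[0,0,0.2],[0,0,0],-0.5],[[0,0,0.3],[0,0,0],-0.5],[[0,0,0.5],[0,0,0],-0.5],[[0,0,0.5],[0,0,0],-0.5],[[0,0,0.2],[0,0,0],-0.5],[[0,0,0],[0,0,0],-0.5]]'
```

```text
time: 10.4
tool_pos: [451.8, 223.0, 68.3]
tcp_rot: [3.141, -0.0, 2.784]
contact_force: [0.4, -0.3, -0.8]
grip_width: 50.2
finger_force: 30.0
time: 11.23
tool_pos: [452.8, 223.3, 130.2]
tcp_rot: [3.139, 0.003, 2.784]
contact_force: [0.9, -0.7, -0.6]
grip_width: 50.0
finger_force: 30.0
```

```bash
python3 -m pendant '[[[0.3,-0.45,0.5],[0,0,0],-0.5],[[0.567,-0.843,0.5],[0,0,0],-0.5],[[0.567,-0.843,0.3],[0,0,0],-0.5],[[0.567,-0.843,0],[0,0,0],-0.5],[[0.567,-0.843,0],[0,0,0],-0.5],[[0.567,-0.843,0],[0,0,0],-0.5],[[0.567,-0.843,0],[0,0,0],-0.5],[[0.567,-0.843,0],[0,0,0],-0.5],[[0.567,-0.843,0],[0,0,0],-0.5],[[0.567,-0.843,0],[0,0,0],-0.5]]'; python3 -m pendant '[[[0.567,-0.843,0],[0,0,0],-0.5],[[0.567,-0.843,0],[0,0,0],-0.5],[[0.567,-0.843,0],[0,0,0],-0.5],[[0.567,-0.843,0],[0,0,0],-0.5],[[0.267,-0.393,0],[0,0,0],-0.5],[[0,0,0],[0,0,0],-0.5],[[0,0,0],[0,0,0],-0.5],[[0,0,0],[0,0,0],-0.5],[[0,0,0],[0,0,0],-0.5],[[0,0,0],[0,0,0],-0.5]]'
python3 - <<'E'
from h import *
p=bot.camera_params("wrist");print(bot.get_obs()["tool_pos"]); im,_=cam("wrist"); cv2.imwrite("pics/w5.png",im); print(proj(p,[690,-131,12]))
E
```

```text
time: 12.07
tool_pos: [614.1, -19.5, 166.3]
tcp_rot: [-3.141, -0.001, 2.784]
contact_force: [0.1, 0.8, -1.3]
grip_width: 50.0
finger_force: 30.0
time: 12.9
tool_pos: [689.6, -129.8, 167.5]
tcp_rot: [3.141, -0.0, 2.785]
contact_force: [-0.1, -0.7, -1.3]
grip_width: 50.1
finger_force: 30.0
[ 689.5682253  -129.82283962  167.47014023]
(np.float64(276.81794424997105), np.float64(189.17284946269396))
```

View pics/w5.png

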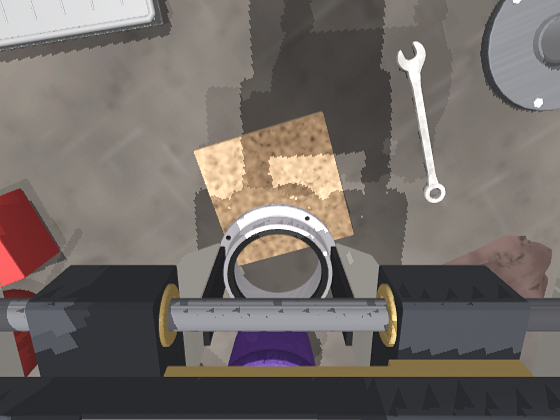

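The pad is centred at about (274,192) against a predicted (277,189), so the position is good to 3 mm. I check the clearance to the purple jar.

Run:
```python
from h import *
p=bot.camera_params("scene"); s=bot.camera_params("side"); w=bot.camera_params("wrist")
print("pad",onz(w,274,192,12))
print("jar base front",onz(p,432,248,0),onz(p,414,235,0),onz(s,221,178,0))
for z in(70,90,110): print(z,"jar top near edge",onz(p,437,217,z),onz(p,413,208,z),"wrist near edge",onz(w,272,331,z))
```

```text
pad [ 691.67234324 -134.30130805   12.        ]
jar base front [ 833.23915512 -216.18850925    0.        ] [ 830.77809756 -161.99110975    0.        ] [ 8.40000315e+02 -1.84245243e+02  5.68434189e-14]
70 jar top near edge [ 838.14006173 -207.86177711   70.        ] [ 817.00101916 -159.05301113   70.        ] wrist near edge [ 780.73342245 -168.83450528   70.        ]
90 jar top near edge [ 812.99003204 -230.96043492   90.        ] [ 792.61450277 -183.91457481   90.        ] wrist near edge [ 766.711055 -163.245303   90.      ]
110 jar top near edge [ 787.84000234 -254.05909274  110.        ] [ 768.22798638 -208.77613849  110.        ] wrist near edge [ 752.68868754 -157.65610071  110.        ]
```

```bash
python3 -m pendant '[[[0.07,-0.13,-0.5],[0,0,0],-0.5],[[0,0,-0.7],[0,0,0],-0.5],[[0,0,-0.7],[0,0,0],-0.5],[[0,0,-0.7],[0,0,0],-0.5],[[0,0,-0.7],[0,0,0],-0.5],[[0,0,-0.4],[0,0,0],-0.5],[[0,0,-0.3],[0,0,0],-0.5],[[0,0,-0.2],[0,0,0],-0.5],[[0,0,0],[0,0,0],-0.5],[[0,0,0],[0,0,0],-0.5]]'; python3 -m pendant '[[[0,0,0],[0,0,0],-0.5],[[0,0,-0.03],[0,0,0],-0.5],[[0,0,-0.02],[0,0,0],-0.5],[[0,0,0],[0,0,0],-0.5],[[0,0,0],[0,0,0],-0.5],[[0,0,0],[0,0,0],-0.5],[[0,0,0],[0,0,0],-0.5],[[0,0,0],[0,0,0],-0.5],[[0,0,0],[0,0,0],-0.5],[[0,0,0],[0,0,0],-0.5]]'
```

```text
time: 13.78
tool_pos: [692.4, -135.0, 42.0]
tcp_rot: [3.141, 0.001, 2.784]
contact_force: [-0.2, -0.1, -0.3]
grip_width: 49.8
finger_force: 30.0
time: 14.62
tool_pos: [692.0, -135.0, 39.7]
tcp_rot: [3.141, 0.0, 2.784]
contact_force: [0.1, 0.5, -1.5]
grip_width: 50.2
finger_force: 30.0
```

Half a millimetre more, release gradually, then rise.

```bash
python3 -m pendant '[[[0,0,-0.02],[0,0,0],-0.5],[[0,0,0],[0,0,0],-0.5],[[0,0,0],[0,0,0],0.2],[[0,0,0],[0,0,0],0.4],[[0,0,0],[0,0,0],0.5],[[0,0,0],[0,0,0],0.5],[[0,0,0],[0,0,0],0.5],[[0,0,0],[0,0,0],0.5],[[0,0,0],[0,0,0],0.5],[[0,0,0],[0,0,0],0.5]]'; python3 -m pendant '[[[0,0,0.3],[0,0,0],0.5],[[0,0,0.6],[0,0,0],0.5],[[0,0,0.8],[0,0,0],0.5],[[0,0,0.8],[0,0,0],0.5],[[0,0,0.8],[0,0,0],0.5],[[0,0,0.6],[0,0,0],0.5],[[0,0,0.3],[0,0,0],0.5],[[0,0,0],[0,0,0],0.5],[[0,0,0],[0,0,0],0.5],[[0,0,0],[0,0,0],0.5]]'
python3 - <<'E'
from h import *
p=bot.camera_params("wrist");print(bot.get_obs()["tool_pos"]); im,_=cam("wrist"); cv2.imwrite("pics/w6.png",im)
E
```

```text
time: 15.45
tool_pos: [692.0, -135.0, 39.1]
tcp_rot: [3.141, 0.0, 2.784]
contact_force: [0.7, 0.6, -0.5]
grip_width: 68.9
finger_force: 0.0
time: 16.28
tool_pos: [691.3, -134.8, 163.5]
tcp_rot: [-3.142, -0.003, 2.784]
contact_force: [-0.6, -0.5, -0.6]
grip_width: 68.6
finger_force: 0.0
[ 691.25896696 -134.75588763  163.48534153]
```

View pics/w6.png

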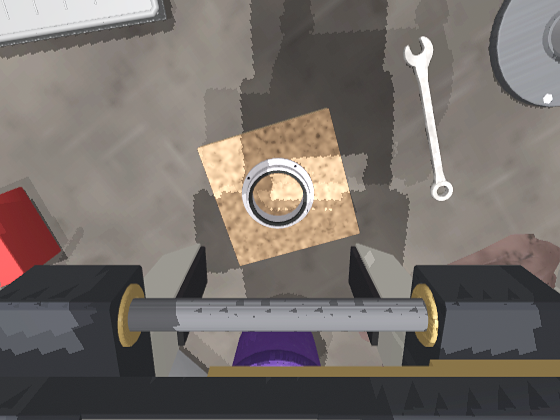

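The cover lies at (278,193), centred on the pad. On the way back I measure the stand from above.

```bash
python3 -m pendant '[[[-0.2,0.6,0.5],[0,0,0],0.8],[[-0.2,1,0.3],[0,0,0],0.8],[[-0.2,1,0],[0,0,0],0.8],[[-0.2,1,0],[0,0,0],0.8],[[-0.2,1,0],[0,0,0],0.8],[[-0.2,1,0],[0,0,0],0.8],[[-0.13,1,0],[0,0,0],0.8],[[0,1,0],[0,0,0],0.8],[[0,0.5,0],[0,0,0],0.8],[[0,0,0],[0,0,0],0.8]]';  python3 -m pendant '[[[0,0,0],[0,0,0],0.8],[[0,0,0],[0,0,0],0.8],[[0,0,0],[0,0,0],0.8],[[0,0,0],[0,0,0],0.8],[[0,0,0],[0,0,0],0.8],[[0,0,0],[0,0,0],0.8],[[0,0,0],[0,0,0],0.8],[[0,0,0],[0,0,0],0.8],[[0,0,0],[0,0,0],0.8],[[0,0,0],[0,0,0],0.8]]'
python3 - <<'E'
from h import *
p=bot.camera_params("wrist");print(bot.get_obs()["tool_pos"]); im,_=cam("wrist"); cv2.imwrite("pics/w7.png",im); print(proj(p,[651,108,52]),proj(p,[651,108,12]))
g=cv2.GaussianBlur(cv2.cvtColor(im,cv2.COLOR_BGR2GRAY),(3,3),0)
for nm,z,a,b in(("post",52,14,30),("base",12,50,85)):
    c=cv2.HoughCircles(g,cv2.HOUGH_GRADIENT_ALT,1,5,param1=150,param2=0.5,minRadius=a,maxRadius=b)
    if c is not None:
        for u,v,r in c[0][:5]: print(nm,u,v,r,onz(p,u,v,z))
E
```

```text
time: 17.17
tool_pos: [651.4, 111.4, 187.9]
tcp_rot: [3.141, -0.002, 2.788]
contact_force: [0.6, -1.0, -0.7]
grip_width: 82.5
finger_force: 0.0
time: 18.0
tool_pos: [652.1, 108.0, 189.2]
tcp_rot: [3.141, 0.0, 2.784]
contact_force: [-0.4, -0.3, -1.6]
grip_width: 82.1
finger_force: 0.0
[652.08223646 108.02578097 189.16733153]
(np.float64(277.49659665718394), np.float64(193.06120676704293)) (np.float64(277.48410993605165), np.float64(180.75523083676148))
post 278.0 196.0 21.376524 [653.43080734 107.52190457  52.        ]
post 278.0 185.0 21.217329 [644.91652495 110.69689704  52.        ]
post 134.0 283.0 21.792103 [683.36816002 -36.38393975  52.        ]
post 374.0 351.0 22.39154 [824.073588   138.34459478  52.        ]
post 179.0 351.0 22.136105 [761.16914928 -30.05380797  52.        ]
base 296.0 238.0 74.96176 [709.50855557 104.89489305  12.        ]
base 276.0 183.0 55.542744 [652.48826042 106.01221901  12.        ]
base 33.0 358.0 57.766525 [ 741.70735189 -202.8748898    12.        ]
base 70.0 298.0 54.062042 [ 691.58307636 -128.98493805   12.        ]
base 140.0 259.0 54.66299 [677.45903148 -43.6773039   12.        ]
```

View pics/w7.png

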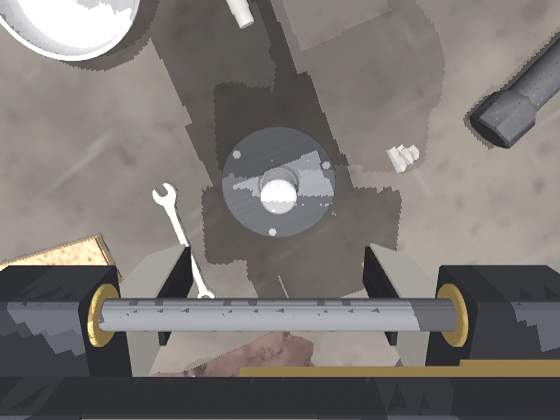

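The post top is centred at (278,196) and the base at about (277,183), so the stand is near (653,107). Next, the hub.

```bash
python3 -m pendant '[[[-0.4,0.25,0],[0,0,0],0.8],[[-0.8,0.45,0],[0,0,0],0.8],[[-0.9,0.5,0],[0,0,0],0.8],[[-0.9,0.5,0],[0,0,0],0.8],[[-0.9,0.5,0],[0,0,0],0.8],[[-0.9,0.5,0],[0,0,0],0.8],[[-0.9,0.5,0],[0,0,0],0.8],[[-0.7,0.45,0],[0,0,0],0.8],[[-0.28,0.18,0],[0,0,0],0.8],[[0,0,0],[0,0,0],0.8]]'; python3 -m pendant '[[[0,0,-0.3],[0,0,0],0.8],[[0,0,-0.6],[0,0,0],0.8],[[0,0,-0.7],[0,0,0],0.8],[[0,0,-0.7],[0,0,0],0.8],[[0,0,-0.6],[0,0,0],0.8],[[0,0,-0.2],[0,0,0],0.8],[[0,0,0],[0,0,0],0.8],[[0,0,0],[0,0,0],0.8],[[0,0,0],[0,0,0],0.8],[[0,0,0],[0,0,0],0.8]]'
python3 - <<'E'
from h import *
p=bot.camera_params("wrist");print(bot.get_obs()["tool_pos"]); im,_=cam("wrist"); cv2.imwrite("pics/w8.png",im); print(proj(p,[452,223,44]))
E
```

```text
time: 18.88
tool_pos: [450.3, 224.0, 189.6]
tcp_rot: [3.141, 0.0, 2.786]
contact_force: [-0.2, 0.1, 0.1]
grip_width: 82.7
finger_force: 0.0
time: 19.72
tool_pos: [452.6, 223.0, 97.2]
tcp_rot: [3.14, 0.002, 2.784]
contact_force: [0.2, -0.2, 0.1]
grip_width: 82.6
finger_force: 0.0
[452.61093475 222.98814442  97.1541757 ]
(np.float64(277.73480536557565), np.float64(234.0267969360604))
```

View pics/w8.png

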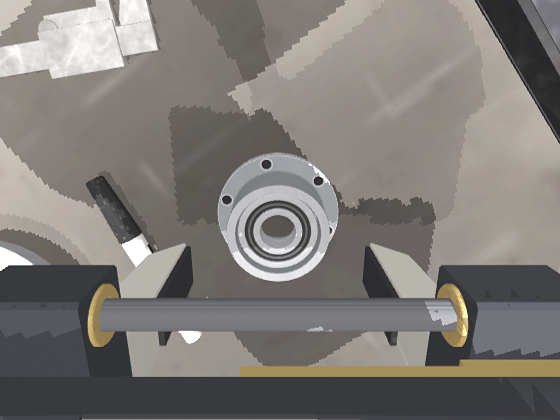

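The hub rim is centred at (278,233) against a predicted (278,234). The bearing is in place. I descend and grip the barrel.

```bash
python3 -m pendant '[[[0,0,-0.5],[0,0,0],0.8],[[0,0,-0.6],[0,0,0],0.8],[[0,0,-0.6],[0,0,0],0.8],[[0,0,-0.3],[0,0,0],0.8],[[0,0,-0.15],[0,0,0],0.8],[[0,0,-0.05],[0,0,0],0.8],[[0,0,0],[0,0,0],0.8],[[0,0,0],[0,0,0],0.8],[[0,0,0],[0,0,0],0.8],[[0,0,0],[0,0,0],0.6]]'; python3 -m pendant '[[[0,0,0],[0,0,0],0.4],[[0,0,0],[0,0,0],0.3],[[0,0,0],[0,0,0],0.2],[[0,0,0],[0,0,0],0],[[0,0,0],[0,0,0],-0.3],[[0,0,0],[0,0,0],-0.3],[[0,0,0],[0,0,0],-0.3],[[0,0,0],[0,0,0],-0.3],[[0,0,0],[0,0,0],-0.3],[[0,0,0],[0,0,0],-0.3]]'
```

```text
time: 20.6
tool_pos: [452.1, 223.0, 30.8]
tcp_rot: [3.141, 0.001, 2.784]
contact_force: [0.2, 0.3, 0.0]
grip_width: 79.3
finger_force: 0.0
time: 21.43
tool_pos: [451.9, 223.0, 30.3]
tcp_rot: [3.141, 0.0, 2.784]
contact_force: [0.1, 1.0, 3.6]
grip_width: 61.2
finger_force: 30.0
```

```bash
python3 -m pendant '[[[0,0,0.1],[0,0,0],-0.3],[[0,0,0.2],[0,0,0],-0.3],[[0,0,0.4],[0,0,0],-0.3],[[0,0,0.5],[0,0,0],-0.3],[[0,0,0.6],[0,0,0],-0.3],[[0,0,0.6],[0,0,0],-0.3],[[0,0,0.4],[0,0,0],-0.3],[[0,0,0.2],[0,0,0],-0.3],[[0,0,0],[0,0,0],-0.3],[[0,0,0],[0,0,0],-0.3]]'; python3 -m pendant '[[[0.3,-0.15,0],[0,0,0],-0.3],[[0.6,-0.35,0],[0,0,0],-0.3],[[0.9,-0.5,0],[0,0,0],-0.3],[[0.9,-0.5,0],[0,0,0],-0.3],[[0.9,-0.5,0],[0,0,0],-0.3],[[0.9,-0.55,0],[0,0,0],-0.3],[[0.9,-0.55,0],[0,0,0],-0.3],[[0.7,-0.4,0],[0,0,0],-0.3],[[0.4,-0.25,0],[0,0,0],-0.3],[[0.2,-0.1,0],[0,0,0],-0.3]]'; python3 -m pendant '[[[0,0,0],[0,0,0],-0.3],[[0,0,0],[0,0,0],-0.3],[[0,0,0],[0,0,0],-0.3],[[0,0,0],[0,0,0],-0.3],[[0,0,0],[0,0,0],-0.3],[[0,0,0],[0,0,0],-0.3],[[0,0,0],[0,0,0],-0.3],[[0,0,0],[0,0,0],-0.3],[[0,0,0],[0,0,0],-0.3],[[0,0,0],[0,0,0],-0.3]]'
python3 - <<'E'
from h import *
p=bot.camera_params("wrist");o=bot.get_obs();t=o["tool_pos"];print(t); im,_=cam("wrist"); cv2.imwrite("pics/w9.png",im); print("hub rim pred",proj(p,[t[0],t[1],t[2]-30.3+44]),"shaft base",proj(p,[653,107.3,12]))
E
```

```text
time: 22.27
tool_pos: [451.2, 222.7, 119.6]
tcp_rot: [-3.141, -0.001, 2.784]
contact_force: [-0.8, 0.0, -4.9]
grip_width: 61.0
finger_force: 30.0
time: 23.1
tool_pos: [654.2, 104.9, 118.0]
tcp_rot: [-3.14, -0.001, 2.782]
contact_force: [-0.6, 0.1, -5.9]
grip_width: 61.1
finger_force: 30.0
time: 23.93
tool_pos: [652.7, 107.5, 120.2]
tcp_rot: [3.141, 0.0, 2.784]
contact_force: [-0.2, -0.2, -5.2]
grip_width: 61.0
finger_force: 30.0
[652.66959522 107.45775702 120.17190793]
hub rim pred (np.float64(278.6528531460051), np.float64(299.54076237340416)) shaft base (np.float64(278.04753520547456), np.float64(206.01702795640873))
```

View pics/w9.png

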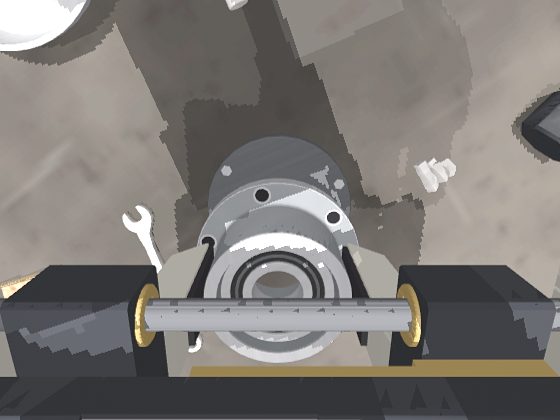

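The hub hangs centred over the stand: rim near (278,297), base near (280,~206). I lower it in stages.

```bash
python3 -m pendant '[[[0,0,-0.3],[0,0,0],-0.3],[[0,0,-0.4],[0,0,0],-0.3],[[0,0,-0.4],[0,0,0],-0.3],[[0,0,-0.3],[0,0,0],-0.3],[[0,0,-0.3],[0,0,0],-0.3],[[0,0,-0.2],[0,0,0],-0.3],[[0,0,-0.1],[0,0,0],-0.3],[[0,0,0],[0,0,0],-0.3],[[0,0,0],[0,0,0],-0.3],[[0,0,0],[0,0,0],-0.3]]'; python3 -m pendant '[[[0,0,-0.1],[0,0,0],-0.3],[[0,0,-0.1],[0,0,0],-0.3],[[0,0,-0.1],[0,0,0],-0.3],[[0,0,-0.1],[0,0,0],-0.3],[[0,0,-0.1],[0,0,0],-0.3],[[0,0,-0.05],[0,0,0],-0.3],[[0,0,0],[0,0,0],-0.3],[[0,0,0],[0,0,0],-0.3],[[0,0,0],[0,0,0],-0.3],[[0,0,0],[0,0,0],-0.3]]'
```

```text
time: 24.82
tool_pos: [653.2, 107.4, 60.8]
tcp_rot: [3.141, 0.001, 2.784]
contact_force: [-0.2, -0.6, -4.1]
grip_width: 61.0
finger_force: 30.0
time: 25.65
tool_pos: [652.9, 107.4, 43.9]
tcp_rot: [3.141, 0.0, 2.784]
contact_force: [-0.1, -0.3, -3.3]
grip_width: 61.1
finger_force: 30.0
```

```bash
python3 -m pendant '[[[0,0,-0.02],[0,0,0],-0.3],[[0,0,-0.02],[0,0,0],-0.3],[[0,0,-0.015],[0,0,0],-0.3],[[0,0,0],[0,0,0],-0.3],[[0,0,0],[0,0,0],-0.3],[[0,0,0],[0,0,0],-0.3],[[0,0,0],[0,0,0],-0.3],[[0,0,0],[0,0,0],-0.3],[[0,0,0],[0,0,0],-0.3],[[0,0,0],[0,0,0],-0.3]]'
```

```text
time: 26.48
tool_pos: [652.8, 107.4, 42.4]
tcp_rot: [3.141, 0.0, 2.784]
contact_force: [-1.8, -0.5, 3.1]
grip_width: 60.9
finger_force: 30.0
```

Contact with the stand is felt, with the force gone upward. I release and rise to look.

```bash
python3 -m pendant '[[[0,0,0],[0,0,0],0.4],[[0,0,0],[0,0,0],0.5],[[0,0,0],[0,0,0],0.6],[[0,0,0],[0,0,0],0.7],[[0,0,0],[0,0,0],0.7],[[0,0,0],[0,0,0],0.7],[[0,0,0],[0,0,0],0.7],[[0,0,0],[0,0,0],0.7],[[0,0,0],[0,0,0],0.7],[[0,0,0],[0,0,0],0.7]]'; python3 -m pendant '[[[0,0,0.3],[0,0,0],0.7],[[0,0,0.5],[0,0,0],0.7],[[0,0,0.6],[0,0,0],0.7],[[0,0,0.5],[0,0,0],0.7],[[0,0,0.3],[0,0,0],0.7],[[0,0,0.1],[0,0,0],0.7],[[0,0,0],[0,0,0],0.7],[[0,0,0],[0,0,0],0.7],[[0,0,0],[0,0,0],0.7],[[0,0,0],[0,0,0],0.7]]'
python3 - <<'E'
from h import *
p=bot.camera_params("wrist");o=bot.get_obs();t=o["tool_pos"];print(t); im,_=cam("wrist"); s,_=cam("side"); print("rim",proj(p,[653,107.3,56]),"brg top",proj(p,[653,107.3,66]))
cv2.imwrite("pics/c10.png",np.hstack([im[100:400,130:430],cv2.resize(s[180:260,180:280],(375,300),interpolation=cv2.INTER_CUBIC)]))
E
```

```text
time: 27.32
tool_pos: [652.7, 107.4, 42.0]
tcp_rot: [3.141, 0.0, 2.784]
contact_force: [-0.4, -0.9, -0.0]
grip_width: 78.2
finger_force: 0.0
time: 28.15
tool_pos: [652.2, 107.4, 109.9]
tcp_rot: [-3.141, -0.002, 2.784]
contact_force: [-0.0, 0.2, 0.0]
grip_width: 77.9
finger_force: 0.0
[652.16698923 107.36511873 109.8815143 ]
rim (np.float64(278.69453837441324), np.float64(236.101609604562)) brg top (np.float64(278.74231528599245), np.float64(243.1191746693284))
```

View pics/c10.png

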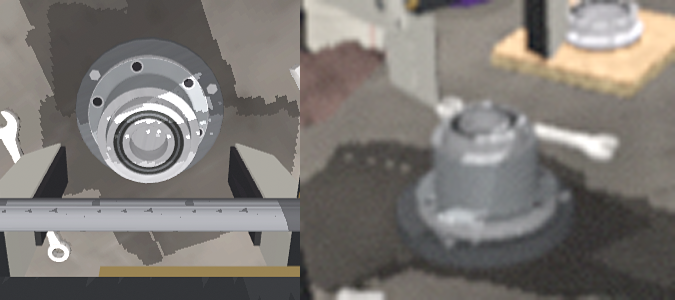

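The bearing's top is at (279,242) against a predicted (279,243), so it is raised and centred. I grip it just above the rim.

```bash
python3 -m pendant '[[[0,0,-0.4],[0,0,0],0.4],[[0,0,-0.4],[0,0,0],0.4],[[0,0,-0.2],[0,0,0],0.4],[[0,0,-0.1],[0,0,0],0.4],[[0,0,-0.07],[0,0,0],0.4],[[0,0,0],[0,0,0],0.4],[[0,0,0],[0,0,0],0.4],[[0,0,0],[0,0,0],0.4],[[0,0,0],[0,0,0],0.4],[[0,0,0],[0,0,0],0.4]]'
```

```text
time: 29.08
tool_pos: [652.9, 107.4, 76.3]
tcp_rot: [3.141, 0.001, 2.784]
contact_force: [0.3, -0.1, -0.4]
grip_width: 64.5
finger_force: 0.0
```

```bash
python3 -m pendant '[[[0,0,-0.05],[0,0,0],0.4],[[0,0,0],[0,0,0],0.4],[[0,0,0],[0,0,0],0.2],[[0,0,0],[0,0,0],0.1],[[0,0,0],[0,0,0],0],[[0,0,0],[0,0,0],-0.2],[[0,0,0],[0,0,0],-0.5],[[0,0,0],[0,0,0],-0.5],[[0,0,0],[0,0,0],-0.5],[[0,0,0],[0,0,0],-0.5]]';python3 -m pendant '[[[0,0,0],[0,0,0],-0.5],[[0,0,0.05],[0,0,0],-0.5],[[0,0,0.1],[0,0,0],-0.5],[[0,0,0.2],[0,0,0],-0.5],[[0,0,0.3],[0,0,0],-0.5],[[0,0,0.5],[0,0,0],-0.5],[[0,0,0.6],[0,0,0],-0.5],[[0,0,0.6],[0,0,0],-0.5],[[0,0,0.5],[0,0,0],-0.5],[[0,0,0.3],[0,0,0],-0.5]]'
```

```text
time: 29.92
tool_pos: [652.7, 107.4, 74.4]
tcp_rot: [3.141, 0.0, 2.784]
contact_force: [-0.0, 1.2, -0.7]
grip_width: 45.5
finger_force: 30.0
time: 30.75
tool_pos: [653.5, 107.5, 172.1]
tcp_rot: [3.14, 0.004, 2.784]
contact_force: [0.2, -1.1, -0.9]
grip_width: 45.8
finger_force: 30.0
```

```bash
python3 -m pendant '[[[-0.28,-0.5,0],[0,0,0],-0.5],[[-0.5,-0.89,0],[0,0,0],-0.5],[[-0.5,-0.89,0],[0,0,0],-0.5],[[-0.5,-0.89,0],[0,0,0],-0.5],[[-0.5,-0.89,0],[0,0,0],-0.5],[[-0.5,-0.89,0],[0,0,0],-0.5],[[-0.5,-0.89,0],[0,0,0],-0.5],[[-0.5,-0.89,0],[0,0,0],-0.5],[[-0.5,-0.89,0],[0,0,0],-0.5],[[-0.5,-0.89,0],[0,0,0],-0.5]]';python3 -m pendant '[[[-0.5,-0.89,0],[0,0,0],-0.5],[[-0.5,-0.89,0],[0,0,0],-0.5],[[-0.35,-0.61,0],[0,0,0],-0.5],[[0,0,0],[0,0,0],-0.5],[[0,0,0],[0,0,0],-0.5],[[0,0,0],[0,0,0],-0.5],[[0,0,0],[0,0,0],-0.5],[[0,0,0],[0,0,0],-0.5],[[0,0,0],[0,0,0],-0.5],[[0,0,0],[0,0,0],-0.5]]'
python3 - <<'E'
from h import *
p=bot.camera_params("wrist");o=bot.get_obs();t=o["tool_pos"];print(t); im,_=cam("wrist"); cv2.imwrite("pics/w11.png",im); print(proj(p,[469,-220,30]))
E
```

```text
time: 31.58
tool_pos: [508.4, -149.0, 169.4]
tcp_rot: [3.142, 0.001, 2.784]
contact_force: [-0.4, -0.5, -1.3]
grip_width: 45.4
finger_force: 30.0
time: 32.42
tool_pos: [469.1, -219.0, 168.9]
tcp_rot: [3.141, -0.0, 2.785]
contact_force: [1.1, -0.0, -0.3]
grip_width: 46.0
finger_force: 30.0
[ 469.06353838 -218.97949861  168.87357629]
(np.float64(276.76611187886067), np.float64(194.03042321037375))
```

View pics/w11.png

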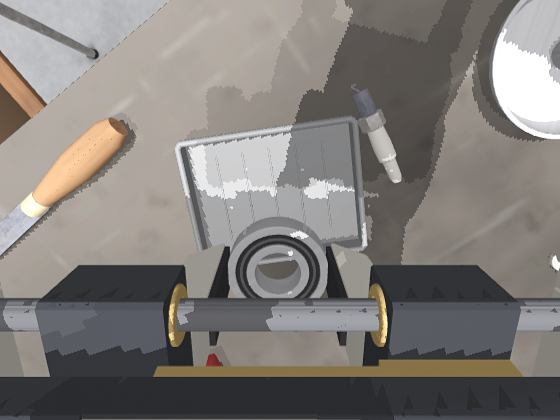

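The pan's rim is centred near (273,195) against a predicted (277,194), 3 mm off. I lower the bearing.

```bash
python3 -m pendant '[[[-0.03,-0.09,-0.5],[0,0,0],-0.5],[[0,0,-0.8],[0,0,0],-0.5],[[0,0,-0.8],[0,0,0],-0.5],[[0,0,-0.8],[0,0,0],-0.5],[[0,0,-0.6],[0,0,0],-0.5],[[0,0,-0.4],[0,0,0],-0.5],[[0,0,-0.3],[0,0,0],-0.5],[[0,0,-0.2],[0,0,0],-0.5],[[0,0,0],[0,0,0],-0.5],[[0,0,0],[0,0,0],-0.5]]'; python3 -m pendant '[[[0,0,0],[0,0,0],-0.5],[[0,0,-0.04],[0,0,0],-0.5],[[0,0,-0.04],[0,0,0],-0.5],[[0,0,0],[0,0,0],-0.5],[[0,0,0],[0,0,0],-0.5],[[0,0,0],[0,0,0],-0.5],[[0,0,0],[0,0,0],-0.5],[[0,0,0],[0,0,0],-0.5],[[0,0,0],[0,0,0],-0.5],[[0,0,0],[0,0,0],-0.5]]'
```

```text
time: 33.3
tool_pos: [468.1, -222.4, 37.2]
tcp_rot: [-3.142, 0.0, 2.784]
contact_force: [-0.6, -0.3, -1.6]
grip_width: 45.4
finger_force: 30.0
time: 34.13
tool_pos: [467.9, -222.3, 34.5]
tcp_rot: [3.141, 0.0, 2.784]
contact_force: [0.6, -0.2, -1.2]
grip_width: 45.2
finger_force: 30.0
```

```bash
python3 -m pendant '[[[0,0,-0.02],[0,0,0],-0.5],[[0,0,-0.02],[0,0,0],-0.5],[[0,0,0],[0,0,0],-0.5],[[0,0,0],[0,0,0],0.1],[[0,0,0],[0,0,0],0.2],[[0,0,0],[0,0,0],0.3],[[0,0,0],[0,0,0],0.3],[[0,0,0],[0,0,0],0.3],[[0,0,0],[0,0,0],0.3],[[0,0,0],[0,0,0],0.3]]'; python3 -m pendant '[[[0,0,0.3],[0,0,0],0.3],[[0,0,0.5],[0,0,0],0.3],[[0,0,0.8],[0,0,0],0.3],[[0,0,0.8],[0,0,0],0.3],[[0,0,0.8],[0,0,0],0.3],[[0,0,0.6],[0,0,0],0.3],[[0,0,0.4],[0,0,0],0.3],[[0,0,0],[0,0,0],0.3],[[0,0,0],[0,0,0],0.3],[[0,0,0],[0,0,0],0.3]]'
python3 - <<'E'
from h import *
im,_=cam("wrist"); s,_=cam("scene")
cv2.imwrite("pics/c12.png",np.hstack([im[90:390,130:430],cv2.resize(s[140:345,160:400],(351,300))]))
E
```

```text
time: 34.97
tool_pos: [467.9, -222.3, 33.3]
tcp_rot: [3.142, 0.0, 2.784]
contact_force: [-0.8, -0.4, 0.4]
grip_width: 59.2
finger_force: 0.0
time: 35.8
tool_pos: [467.4, -222.0, 158.7]
tcp_rot: [3.141, -0.001, 2.784]
contact_force: [-0.0, 0.6, 0.2]
grip_width: 59.7
finger_force: 0.0
```

View pics/c12.png

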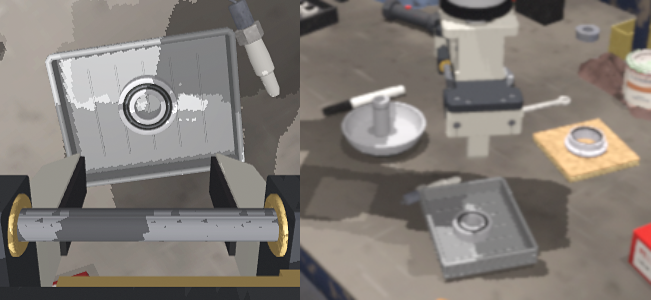

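The bearing lies flat in the pan, the sleeve stands upright in the dish, and the cover is flat on the pad. The hub was not touched again after the bearing came straight up, so I hand in.

```bash
python3 -c "
from plant import bot
print(bot.close_job())"
```

```text
the job is handed in; nothing more can be done
None
```

I handed the job in at about 36 s: the sleeve is upright in the dish, the cover flat on the cork pad, the bearing flat in the pan and everything released. I did not look at the hub again after lifting the bearing; it was seated on the stand when last seen, and the hand-in returned no verdict.

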